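# Offer the little tray over the bar edge

### The arm

A 6-joint arm with a two-finger parallel gripper is mounted at the origin on the work surface. World frame = base frame: x ahead of the robot, y to its left, z up, the work surface at z = 0. Lengths are in mm, angles in degrees, forces in N, time in s.
With the tool pointing down it reaches from about 350 to 775 mm from the base axis. Payload 7.3 kg.
Tool frame: the origin (TCP) lies at the very end of the fingers, on their centre line; the grasp point (between the pads) lies manip.grip_point_offset behind it (manip.grip_point_offset is the distance from the TCP to the grasp point, in mm); x points along the fingers, z is the direction in which the jaws open and shut, and the axes are right-handed (so a half turn about x gives the same grasp; the last joint's range is limited). The gripper opens to 92 mm and grips with 3 to 60 N. Pads are 19 mm wide; open, the fingers measure 130 mm over their backs; the gripper's body (75 mm by 190 mm) begins 47 mm behind the grasp point.
Start: joints at [-83.938, 19.595, 87.324, -0, 73.075, -8.365], TCP at [130.824, -508.458, 226.741] pointing down, gripper open.
Joint ranges: [-145.02, 145.02], [-44.19, 115.74], [2.07, 154.8], [-57.11, 237.11], [16.16, 152.29], [-177.93, 177.93]. Speed limits (degrees/s): [147.25, 147.25, 180, 180, 180, 180].

### API

Orientations are given as [roll, pitch, yaw] about the fixed x, y, z axes, in that order (R = Rz(yaw) Ry(pitch) Rx(roll)).
In Python, from workcell import sensors, cams, manip gives the robot as it stands. The module is installed in compiled form; this text tells all that it offers.
- The arm moves only by the tool send_rows, never from a script. Its argument "deltas" is a list of rows, each an object of numbers: "claw": the gripper's target within -1 to 1 (fully open at 1, half-way at 0, shut at -1); "dx", "dy", "dz": the shift along the tool's x, y, z in mm; "yaw": the turn about the tool's x in rad. In form: [{"claw": .., "dx": .., "dy": .., "dz": .., "yaw": ..}, ...]. A call has 1 to 20 rows; each row shifts and turns the commanded pose from where the row before left it, along the tool's axes as they then stand; what a row does not reach is not made up. A row lasts 1/10 s, in which the tool goes at most 50 mm and 8.59 degrees, less where a joint would pass 70% of its speed; a pose out of reach is approached as far as the arm can. A call is refused whole if a number of a shift passes 50 or a number of a turn 0.15, either way. A call with a gripper value outside its range is refused whole. The fingers move at their own pace and stop on an object; "force" is the grip in N (left out, the last holds). Time passes only in rows, so rows that do not move let the fingers close. It gives the time, the measured TCP pose, the force and the opening at its end, in the units of the state.
- sensors.read_state(): the state, without advancing time (a new reading comes with each control period).
- cams.get_image(name): name is "scene" or "side" or "wrist"; returns (picture, depth): 400x640x3 uint8, blue, green, red; 400x640 float32, mm along the optical axis (not along the pixel's ray), 0 where there is no reading.
- cams.camera_info(name): a dict with "mtx" (3x3 intrinsics, pixels), "xyz" and "orientation" of the camera in the world. Camera axes: x right, y up, looking along -z (the intrinsics and any distortion apply to the point x, -y, -z); pixel columns grow to the right and rows downward; lengths in mm; the calibration is good to about 2 mm. A picture is of the moment at which its call begins: read the wrist's pose just before it. camera_info takes no time and is no camera call; for the wrist camera it gives the pose at the moment of the call.
- manip.job_done(): hands the job in, once; it reports no verdict.
Trained networks look in the newest picture that a camera, given by its name, has taken for a name from the list of things; names that differ only in an ending like _2 or _b are one class to them, and where a whole thing is asked for, a point or a joint stands for the part that bears it (a point fixed in the world has none). Each returns a list of dicts, best first, with "confidence" (0 to 1); they miss things now and then, are a little off and sometimes report something else, mostly with a low value. They report only what shows in the picture. A call takes as long as a camera call. They do not tell look-alikes from the thing itself.
- cams.find_in(camera, label): "rect" ([left, top, width, height] in pixels, round what is visible of it).
- cams.regions_of(camera, label): "region" (400x640 bool, what is visible of it) and "rect" ([left, top, width, height] in pixels, round what is visible of it).
The state is a dict: "t": time; "q": joint angles; "qd": joint speeds; "joint_torque": joint torques, N m; "position": TCP position; "eef_rot": TCP orientation; "force": force on the tool from outside, world axes, zero at the start; "ft_torque": the same for the moment, N m; "finger_gap": finger opening in mm.
Only numpy, scipy, OpenCV 4.12 (cv2) and the standard library are available. Lean on these libraries where they do the work, as an engineer would, in place of code of your own. Each camera call takes 0.05 s, during which the arm holds its last target.

### The job

Push the small wooden tray, with the dish riding on it, across the raised breakfast bar shelf towards the stools (away from the robot) until it sticks out about 40 mm past the shelf's far edge and lies square to that edge, so that a guest can take it from there. Only slide it: do not lift or tip the tray, do not touch the dish, and leave the kettle, jar and mugs where they stand. Finish with the robot clear of everything.

Things in the scene. Friction and masses are not known exactly. Their poses are not given: they have to be found in the camera images.
- bar_edge (a point): middle of the far (stool side) top edge of the white melamine bar shelf. The shelf is fixed, 300 mm deep, 1100 mm long, board 18 mm thick, its flat top 100 mm above the worktop; this point is at top height. x points horizontally outward over the edge (away from the robot), y along the edge, z up. The shelf's place and its yaw vary by a few cm and about 6 degrees
- tray: loose flat wooden tray, about 0.2 kg, 130 mm along its x, 180 mm along its y, floor 6 mm thick with a rim 10 mm high (8 mm wide) all round. Origin at the centre of its underside, which lies on the shelf top; x is roughly towards the far edge, turned by up to 20 degrees. It slides by friction
- tray_lip (a point): middle of the tray's far long side, at its underside (65 mm from the tray's origin along the tray's x)
- dish: small white ceramic dish, rim radius 42 mm, 26 mm high, standing loose on the tray floor near its middle (at most 15 mm off). Origin at the centre of its underside
- kettle: red kettle with a thumb lever on its lid, base radius 82 mm, 150 mm high, 240 mm over spout and handle; stands near one end of the shelf, not to be moved. Origin at the centre of its underside
- jar: tall closed glass storage jar, radius 48 mm, 230 mm high; stands near the other end of the shelf, not to be moved. Origin at the centre of its underside
- mug_a: tin mug, radius 40 mm, 80 mm high, left of the tray, handle on its y side away from the tray, not to be moved. Origin at the centre of its underside
- mug_b: tin mug, radius 40 mm, 80 mm high, right of the tray, handle on its y side away from the tray, not to be moved. Origin at the centre of its underside
Not all that is in view belongs to the job. Of the things that look like the tray, the smallest one is meant.

How it is judged:
By the outcome, as a careful person would: the job done as asked, in the order asked, and still so for the second after the job is handed in, with the robot touching nothing.
It also fails if it takes over 48 s, if anything falls off the work surface, if the arm or the gripper's body presses on something with over 40 N, if the wrist force passes 120 N, or if a joint passes its speed limit or range.

## Working session

There is one attempt and no reset: what is moved stays moved. The work goes in short steps, Python scripts to look and compute and a tool call to move; the robot and the scene stay as the last step left them, time stands still between calls to the robot, and variables do not carry over. Pictures are saved under pics/ and viewed, and the job is handed in when it is done.

Besides the shell and the picture viewer there is one more tool, called after "Emit:" as name(argument=value, ...), one argument or row to a line, values as JSON. send_rows: Moves the arm, as the interface text tells. Its arguments: {"type":"object","properties":{"deltas":{"type":"array"},"force":{"type":"number"}},"required":["deltas"]}

```bash
mkdir -p pics
cat > h.py <<'E'
import numpy as np, cv2
from scipy.spatial.transform import Rotation as R
from workcell import sensors, cams, manip
def pose(n):
    i=cams.camera_info(n); o=np.array(i["orientation"],float)
    Rm=o if o.shape==(3,3) else R.from_euler('xyz',o,degrees=True).as_matrix()
    return np.array(i["mtx"],float),np.array(i["xyz"],float),Rm
def world(n,depth):
    K,t,Rm=pose(n); h,w=depth.shape
    u,v=np.meshgrid(np.arange(w),np.arange(h))
    p=np.stack([(u-K[0,2])/K[0,0]*depth,-(v-K[1,2])/K[1,1]*depth,-depth],-1)
    W=p@Rm.T+t; W[depth<=0]=np.nan
    return W
def proj(n,P):
    K,t,Rm=pose(n); p=(np.atleast_2d(P)-t)@Rm
    return np.stack([K[0,0]*p[:,0]/-p[:,2]+K[0,2],K[1,1]*-p[:,1]/-p[:,2]+K[1,2]],-1)
E
python3 - <<'E'
from h import *
print(sensors.read_state(), manip.grip_point_offset)
for n in ["scene","side","wrist"]:
    print(n,cams.camera_info(n))
    im,d=cams.get_image(n); cv2.imwrite(f"pics/{n}0.png",im); np.save(f"{n}0.npy",d)
E
```

```text
{'t': 0.0, 'q': array([-8.39401042e+01,  1.96354629e+01,  8.73769707e+01, -1.14320836e-03,
        7.30766693e+01, -8.36373325e+00]), 'qd': array([-0.09475543, -0.02744686, -0.08661209, -0.04015597, -0.04806627,
       -0.07791246]), 'joint_torque': array([-1.29796455e-03, -4.31247103e+01, -2.44223410e+01,  7.15252245e-02,
        5.58954547e-02, -1.22830161e-04]), 'position': array([ 130.75584408, -508.02547123,  226.05538227]), 'eef_rot': array([172.33917998,  89.91089032,  96.76314268]), 'force': array([0.76517926, 0.00830905, 0.35607842]), 'ft_torque': array([0.02821724, 0.03822635, 0.03039852]), 'finger_gap': 91.9000184596315} 18.8
scene {'mtx': array([[433.59683525,   0.        , 311.21011906],
       [  0.        , 433.59683525, 192.57913947],
       [  0.        ,   0.        ,   1.        ]]), 'xyz': array([1544.36550885,    1.6124628 ,  821.38765551]), 'orientation': array([55.23368955,  1.31636467, 88.28224372])}
side {'mtx': array([[452.1519029 ,   0.        , 322.17402588],
       [  0.        , 452.1519029 , 197.66668027],
       [  0.        ,   0.        ,   1.        ]]), 'xyz': array([-285.95350295,  866.09885924,  954.21124508]), 'orientation': array([  52.81772141,    0.97519728, -139.63718061])}
wrist {'mtx': array([[279.48067685,   0.        , 325.78603791],
       [  0.        , 279.48067685, 201.0328023 ],
       [  0.        ,   0.        ,   1.        ]]), 'xyz': array([ 211.91798298, -487.46655783,  384.83689057]), 'orientation': array([-1.79951362e+01,  6.92906560e-02, -7.55781547e+01])}
```

View pics/scene0.png

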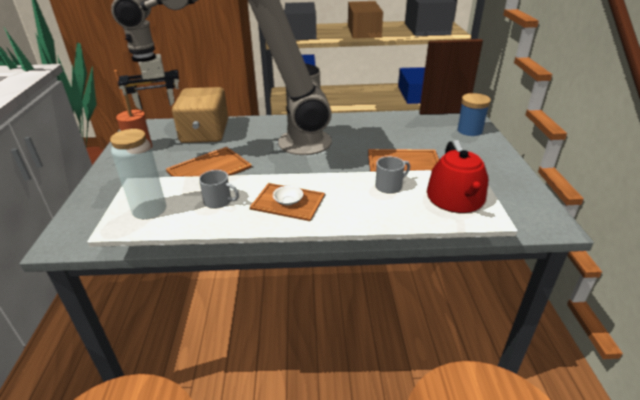

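View pics/side0.png

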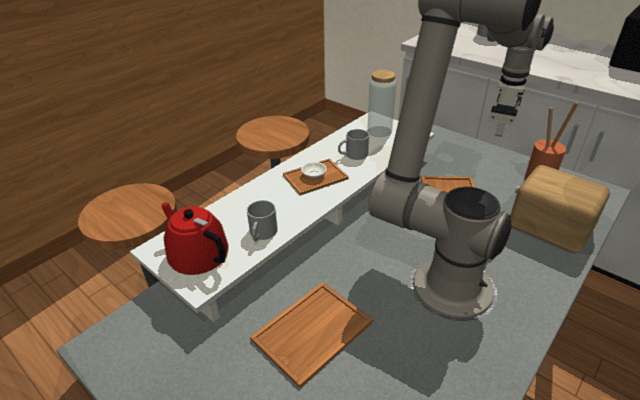

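View pics/wrist0.png

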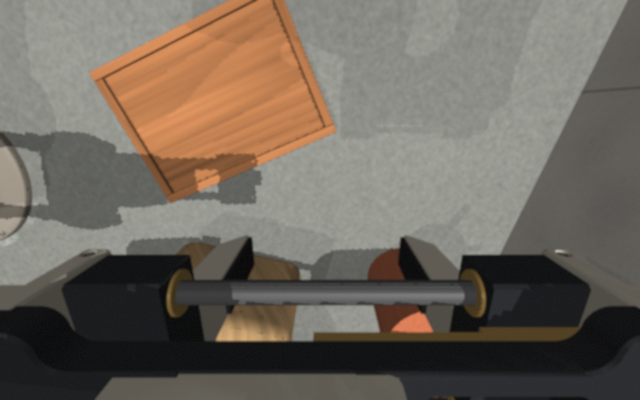

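The scene view shows the target tray with the dish at about (287,200) on the white shelf, and its far edge runs along row ~237. Mugs are at (215,188) and (390,174), the kettle at (458,180) and the jar at (140,175). The two larger trays are on the worktop, so they are decoys.

```bash
cat > meas.py <<'E'
from h import *
def traymask(n,im,W,zlo=98,zhi=125):
    hsv=cv2.cvtColor(im,cv2.COLOR_BGR2HSV)
    return (hsv[...,0]>=3)&(hsv[...,0]<=22)&(hsv[...,1]>90)&(W[...,2]>zlo)&(W[...,2]<zhi)
E
python3 - <<'E'
from meas import *
for n in ["scene","side"]:
    im=cv2.imread(f"pics/{n}0.png"); d=np.load(f"{n}0.npy"); W=world(n,d)
    hsv=cv2.cvtColor(im,cv2.COLOR_BGR2HSV)
    # shelf top: white-ish
    sh=(hsv[...,1]<40)&(hsv[...,2]>120)&(W[...,2]>88)&(W[...,2]<108)
    m=cv2.morphologyEx(sh.astype(np.uint8),cv2.MORPH_OPEN,np.ones((3,3)))
    k,l,s,c=cv2.connectedComponentsWithStats(m); b=1+np.argmax(s[1:,4]); P=W[l==b]
    print(n,"shelf n",len(P),"z",np.percentile(P[:,2],[5,50,95]))
    # edges: bin along y, max/min x
    ys=np.arange(-450,451,25); mx=[];
    for y in ys:
        q=P[abs(P[:,1]-y)<12]
        if len(q)>20: mx.append((y,np.percentile(q[:,0],1),np.percentile(q[:,0],99.5)))
    mx=np.array(mx); print(np.round(mx[::3],0).tolist())
    f=np.polyfit(mx[:,0],mx[:,2],1); print("far edge x=a*y+b",f,np.degrees(np.arctan(f[0])), "yrange",P[:,1].min(),P[:,1].max())
    t=traymask(n,im,W); k,l,s,c=cv2.connectedComponentsWithStats(t.astype(np.uint8))
    for i in range(1,k):
        if s[i,4]>200:
            Q=W[l==i]; r=cv2.minAreaRect(Q[:,:2].astype(np.float32)); print("tray",s[i],r,np.percentile(Q[:,2],[5,50,95]))
            print(np.round(cv2.boxPoints(r),0).tolist())
    for lab in ["mug_a","dish","kettle","jar","tray"]:
        cams.get_image(n)
        for r in cams.regions_of(n,lab):
            g=r["region"]; Q=W[g&np.isfinite(W[...,2])]
            if lab=="dish" or 1:
                hi=np.percentile(Q[:,2],98)
                c,rad=cv2.minEnclosingCircle(Q[Q[:,2]>hi-8][:,:2].astype(np.float32))
                print(lab,round(r["confidence"],2),r["rect"],"top",round(hi),np.round(c),round(rad),np.round(np.percentile(Q[:,:2],[1,99],axis=0)).tolist())
E
```

```text
scene shelf n 18551 z [ 95.82998674  99.90306783 102.32838598]
[[-450.0, 391.0, 691.0], [-375.0, 395.0, 693.0], [-300.0, 492.0, 694.0], [-225.0, 399.0, 695.0], [-150.0, 399.0, 696.0], [-75.0, 396.0, 698.0], [0.0, 402.0, 700.0], [75.0, 405.0, 701.0], [150.0, 406.0, 701.0], [225.0, 416.0, 703.0], [300.0, 439.0, 704.0], [375.0, 409.0, 706.0], [450.0, 624.0, 707.0]]
far edge x=a*y+b [1.78757610e-02 6.99048268e+02] 1.0240965895446155 yrange -564.7294381881602 540.1370768633501
tray [162  39  89  26 459] ((-791.2017211914062, -426.3899841308594), (276.1965026855469, 552.1683959960938), 38.50594711303711) [ 99.53320259 111.15423771 123.5488798 ]
[[-1071.0, -296.0], [-727.0, -728.0], [-511.0, -556.0], [-855.0, -124.0]]
tray [ 85  60  54   8 267] ((-726.0108032226562, -987.5545043945312), (34.16407012939453, 275.2723083496094), 0.2527541220188141) [ 99.39068832 111.4452946  123.54999841]
[[-744.0, -850.0], [-742.0, -1125.0], [-708.0, -1125.0], [-710.0, -850.0]]
tray [423  86  51   9 302] ((-208.69850158691406, 623.0147705078125), (22.996835708618164, 214.12315368652344), 0.6102609634399414) [
[... 2745 characters left out ...]
] 43 [[442.0, 200.0], [586.0, 307.0]]
mug_a 0.75 [335.5, 128.7, 33.6, 30.3] top 183 [ 524. -259.] 44 [[485.0, -297.0], [606.0, -190.0]]
dish 0.58 [300.4, 161.2, 25.5, 18.9] top 136 [551. -54.] 46 [[511.0, -122.0], [596.0, -13.0]]
kettle 0.89 [161.8, 200.3, 65.0, 75.4] top 245 [519. 420.] 43 [[432.0, 367.0], [650.0, 499.0]]
jar 0.88 [368.8, 71.4, 31.3, 65.0] top 333 [ 554. -440.] 42 [[507.0, -471.0], [589.0, -393.0]]
tray 0.96 [250.4, 282.6, 123.8, 104.0] top 18 [198. 359.] 152 [[104.0, 235.0], [291.0, 486.0]]
tray 0.7 [281.0, 154.4, 66.7, 39.4] top 115 [545. -54.] 110 [[457.0, -152.0], [636.0, 47.0]]
tray 0.68 [423.2, 175.4, 53.7, 16.8] top 277 [ 99. -28.] 46 [[89.0, -493.0], [331.0, -18.0]]
```

The target tray is at (548,-52), with its x axis at about -21°. The shelf top reads z ≈ 100 and the far edge is x ≈ 699 + 0.018·y, so the shelf is turned about -1°. The shelf measures 300 mm deep, which agrees with the task.

The plan is to push the near rim with the open fingers, jaws parallel to the edge, so the tray squares itself against them. Next I'll work out the tool axes and the moves.

```bash
cat >> h.py <<'E'
def tool():
    s=sensors.read_state(); return s,R.from_euler('xyz',s["eef_rot"],degrees=True).as_matrix()
def plan(target,yawdeg_jaw):
    # target world pos; jaw axis z in direction yawdeg (mod 180)
    s,T=tool(); z=T[:,2]; cur=np.degrees(np.arctan2(z[1],z[0]))
    d=(yawdeg_jaw-cur+90)%180-90
    dv=T.T@(np.array(target)-s["position"])
    print("t",round(s["t"],2),"pos",np.round(s["position"],1),"z axis",np.round(z,3),"world turn",round(d,2),"-> yaw(rad) about tool x (down)",round(-np.radians(d),4))
    print("tool shift (current axes)",np.round(dv,1),"force",np.round(s["force"],1),"q",np.round(s["q"],0))
E
python3 - <<'E'
from h import *
s,T=tool(); print(np.round(T,3))
plan([420,-53,226],88.98)
plan([420,-53,104],88.98)
E
```

```text
[[ 0.     0.968  0.249]
 [-0.     0.249 -0.968]
 [-1.    -0.     0.   ]]
t 1.15 pos [ 130.8 -508.4  226.7] z axis [ 0.249 -0.968  0.   ] world turn -15.45 -> yaw(rad) about tool x (down) 0.2696
tool shift (current axes) [   0.7  393.5 -369. ] force [-0.9 -1.   0.2] q [-84.  20.  87.   0.  73.  -8.]
t 1.15 pos [ 130.8 -508.4  226.7] z axis [ 0.249 -0.968  0.   ] world turn -15.45 -> yaw(rad) about tool x (down) 0.2696
tool shift (current axes) [ 122.7  393.5 -369. ] force [-0.9 -1.   0.2] q [-84.  20.  87.   0.  73.  -8.]
```

Emit:
send_rows(
  deltas=[
    {"claw": 1,"dx": 0,"dy": 0,"dz": 0,"yaw": 0.135},
    {"yaw": 0.135},
    {"dy": 10,"dz": -15},
    {"dy": 18,"dz": -30},
    {"dy": 20,"dz": -34},
    {"dy": 20,"dz": -34},
    {"dy": 20,"dz": -34},
    {"dy": 20,"dz": -34},
    {"dy": 20,"dz": -34},
    {"dy": 20,"dz": -34},
    {"dy": 20,"dz": -34},
    {"dy": 20,"dz": -34},
    {"dy": 20,"dz": -34},
    {"dy": 20,"dz": -34},
    {"dy": 20,"dz": -34},
    {"dy": 18,"dz": -30},
    {"dy": 10,"dz": -15},
    {"dx": 0},
  ],
)

```text
invalid input
```

Emit:
send_rows(
  deltas=[
    {"claw": 1,"dx": 0,"dy": 0,"dz": 0,"yaw": 0.135},
    {"claw": 1,"dx": 0,"dy": 0,"dz": 0,"yaw": 0.135},
    {"claw": 1,"dx": 0,"dy": 10,"dz": -15,"yaw": 0},
    {"claw": 1,"dx": 0,"dy": 18,"dz": -30,"yaw": 0},
    {"claw": 1,"dx": 0,"dy": 20,"dz": -34,"yaw": 0},
    {"claw": 1,"dx": 0,"dy": 20,"dz": -34,"yaw": 0},
    {"claw": 1,"dx": 0,"dy": 20,"dz": -34,"yaw": 0},
    {"claw": 1,"dx": 0,"dy": 20,"dz": -34,"yaw": 0},
    {"claw": 1,"dx": 0,"dy": 20,"dz": -34,"yaw": 0},
    {"claw": 1,"dx": 0,"dy": 20,"dz": -34,"yaw": 0},
    {"claw": 1,"dx": 0,"dy": 20,"dz": -34,"yaw": 0},
    {"claw": 1,"dx": 0,"dy": 20,"dz": -34,"yaw": 0},
    {"claw": 1,"dx": 0,"dy": 20,"dz": -34,"yaw": 0},
    {"claw": 1,"dx": 0,"dy": 20,"dz": -34,"yaw": 0},
    {"claw": 1,"dx": 0,"dy": 20,"dz": -34,"yaw": 0},
    {"claw": 1,"dx": 0,"dy": 18,"dz": -30,"yaw": 0},
    {"claw": 1,"dx": 0,"dy": 10,"dz": -15,"yaw": 0},
    {"claw": 1,"dx": 0,"dy": 0,"dz": 0,"yaw": 0},
  ],
)

```text
t: 2.95
position: [416.1, -47.9, 226.7]
eef_rot: [110.4, 90.0, 19.5]
force: [-0.6, -0.6, -0.2]
finger_gap: 91.9
```

Run:
```python
from meas import *
plan([420,-53,104],88.98)
for n in ["wrist"]:
    im,d=cams.get_image(n); cv2.imwrite(f"pics/{n}1.png",im); W=world(n,d)
    t=traymask(n,im,W); k,l,s,c=cv2.connectedComponentsWithStats(t.astype(np.uint8))
    for i in range(1,k):
        if s[i,4]>500:
            Q=W[l==i]; r=cv2.minAreaRect(Q[:,:2].astype(np.float32)); print("tray",s[i],r,np.percentile(Q[:,2],[5,50,95])); print(np.round(cv2.boxPoints(r),0).tolist())
```

```text
t 2.95 pos [416.1 -47.9 226.7] z axis [-0.015 -1.    -0.   ] world turn -0.17 -> yaw(rad) about tool x (down) 0.003
tool shift (current axes) [122.7   3.9   5. ] force [-0.6 -0.6 -0.2] q [-17.   8. 103.   0.  69.  74.]
tray [  216     0   239   158 17757] ((544.486572265625, -55.30512237548828), (179.3470916748047, 129.11795043945312), 69.29166412353516) [105.52098885 106.95782279 111.19396036]
[[452.0, -116.0], [573.0, -162.0], [637.0, 6.0], [516.0, 51.0]]
```

View pics/wrist1.png

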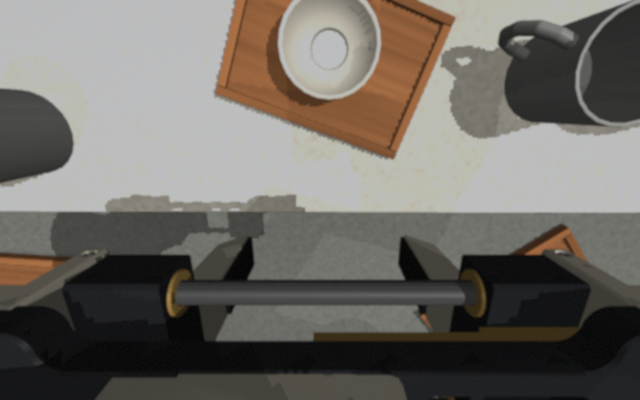

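The wrist view shows the tray clear ahead of the open fingers: near corners at (395,157) and (218,95), right mug at (590,70). It measures 179×129 mm at -20.7°, which agrees with the other cameras. I'll descend behind it.

Emit:
send_rows(
  deltas=[
    {"claw": 1,"dx": 15,"dy": 2,"dz": 5,"yaw": 0.003},
    {"claw": 1,"dx": 25,"dy": 2,"dz": 5,"yaw": 0},
    {"claw": 1,"dx": 25,"dy": 0,"dz": 0,"yaw": 0},
    {"claw": 1,"dx": 25,"dy": 0,"dz": 0,"yaw": 0},
    {"claw": 1,"dx": 15,"dy": 0,"dz": 0,"yaw": 0},
    {"claw": 1,"dx": 10,"dy": 0,"dz": 0,"yaw": 0},
    {"claw": 1,"dx": 4,"dy": 0,"dz": 0,"yaw": 0},
    {"claw": 1,"dx": 2,"dy": 0,"dz": 0,"yaw": 0},
    {"claw": 1,"dx": 1.5,"dy": 0,"dz": 0,"yaw": 0},
    {"claw": 1,"dx": 0,"dy": 0,"dz": 0,"yaw": 0},
  ],
)

```text
t: 4.0
position: [419.3, -59.8, 104.6]
eef_rot: [67.4, 89.9, -23.8]
force: [0.5, 0.3, -0.4]
finger_gap: 91.8
```

Emit:
send_rows(
  deltas=[
    {"claw": 1,"dx": 0,"dy": 5,"dz": 0,"yaw": 0},
    {"claw": 1,"dx": 0,"dy": 6,"dz": 0,"yaw": 0},
    {"claw": 1,"dx": 0,"dy": 4,"dz": 0,"yaw": 0},
    {"claw": 1,"dx": 0,"dy": 3,"dz": 0,"yaw": 0},
    {"claw": 1,"dx": 0,"dy": 3,"dz": 0,"yaw": 0},
    {"claw": 1,"dx": 0,"dy": 3,"dz": 0,"yaw": 0},
    {"claw": 1,"dx": 0,"dy": 3,"dz": 0,"yaw": 0},
    {"claw": 1,"dx": 0,"dy": 3,"dz": 0,"yaw": 0},
    {"claw": 1,"dx": 0,"dy": 3,"dz": 0,"yaw": 0},
    {"claw": 1,"dx": 0,"dy": 3,"dz": 0,"yaw": 0},
    {"claw": 1,"dx": 0,"dy": 3,"dz": 0,"yaw": 0},
    {"claw": 1,"dx": 0,"dy": 3,"dz": 0,"yaw": 0},
    {"claw": 1,"dx": 0,"dy": 3,"dz": 0,"yaw": 0},
    {"claw": 1,"dx": 0,"dy": 2,"dz": 0,"yaw": 0},
  ],
)

```text
t: 5.4
position: [466.3, -60.7, 104.2]
eef_rot: [49.6, 90.0, -41.7]
force: [-1.5, -1.1, -1.0]
finger_gap: 91.9
```

```bash
cat > look.py <<'E'
import sys
from meas import *
tag=sys.argv[1]
plan([598,-60,104],88.98)
for n in sys.argv[2:]:
    im,d=cams.get_image(n); cv2.imwrite(f"pics/{n}{tag}.png",im); W=world(n,d); np.save(f"{n}{tag}.npy",d)
    t=traymask(n,im,W,102,118)&(W[...,0]>420)&(W[...,0]<800); k,l,s,c=cv2.connectedComponentsWithStats(t.astype(np.uint8))
    for i in range(1,k):
        if s[i,4]>300:
            Q=W[l==i]; r=cv2.minAreaRect(Q[:,:2].astype(np.float32)); print(n,"tray",s[i],r); print(np.round(cv2.boxPoints(r),0).tolist())
    for r in cams.regions_of(n,"dish")[:1]:
        Q=W[r["region"]]; Q=Q[Q[:,2]>126]
        if len(Q)>5: print("dish",r["confidence"],cv2.minEnclosingCircle(Q[:,:2].astype(np.float32)))
E
python3 look.py 2 wrist scene
```

```text
t 5.4 pos [466.3 -60.7 104.2] z axis [-0.021 -1.     0.   ] world turn 0.19 -> yaw(rad) about tool x (down) -0.0034
tool shift (current axes) [  0.2 131.6  -3.4] force [-1.5 -1.1 -1. ] q [-17.  22. 105.  -0.  52.  74.]
wrist tray [  111     0   400   239 44866] ((560.8500366210938, -46.28468322753906), (180.29034423828125, 126.28353118896484), 74.32369232177734)
[[476.0, -116.0], [597.0, -150.0], [646.0, 23.0], [524.0, 58.0]]
dish 0.8 ((566.7785034179688, -44.669673919677734), 41.60226058959961)
scene tray [ 253  187   73   36 1371] ((565.62939453125, -43.878570556640625), (179.6923370361328, 133.8737030029297), 74.40241241455078)
[[477.0, -112.0], [606.0, -148.0], [654.0, 25.0], [525.0, 61.0]]
dish 0.8 ((567.8760375976562, -41.400962829589844), 43.35524368286133)
```

View pics/wrist2.png

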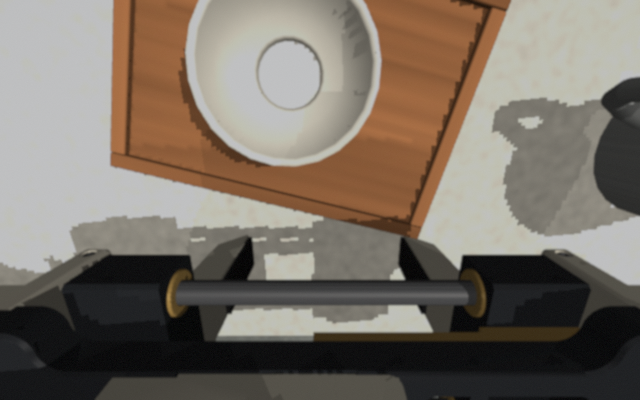

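The tray is pivoting as planned, now about -15.7°, with the corner at (415,232) on the right finger. I'll continue.

Emit:
send_rows(
  deltas=[
    {"claw": 1,"dx": 0,"dy": 2,"dz": 0,"yaw": -0.003},
    {"claw": 1,"dx": 0,"dy": 3,"dz": 0,"yaw": 0},
    {"claw": 1,"dx": 0,"dy": 3,"dz": 0,"yaw": 0},
    {"claw": 1,"dx": 0,"dy": 3,"dz": 0,"yaw": 0},
    {"claw": 1,"dx": 0,"dy": 3,"dz": 0,"yaw": 0},
    {"claw": 1,"dx": 0,"dy": 3,"dz": 0,"yaw": 0},
    {"claw": 1,"dx": 0,"dy": 3,"dz": 0,"yaw": 0},
    {"claw": 1,"dx": 0,"dy": 3,"dz": 0,"yaw": 0},
    {"claw": 1,"dx": 0,"dy": 3,"dz": 0,"yaw": 0},
    {"claw": 1,"dx": 0,"dy": 3,"dz": 0,"yaw": 0},
    {"claw": 1,"dx": 0,"dy": 3,"dz": 0,"yaw": 0},
    {"claw": 1,"dx": 0,"dy": 3,"dz": 0,"yaw": 0},
    {"claw": 1,"dx": 0,"dy": 2,"dz": 0,"yaw": 0},
  ],
)

```text
t: 6.9
position: [503.3, -61.4, 104.2]
eef_rot: [47.5, 90.0, -43.5]
force: [-1.2, -0.5, 0.6]
finger_gap: 91.7
```

```bash
python3 look.py 3 wrist scene
```

```text
t 6.9 pos [503.3 -61.4 104.2] z axis [-0.018 -1.     0.   ] world turn 0.02 -> yaw(rad) about tool x (down) -0.0004
tool shift (current axes) [ 0.2 94.6 -3.1] force [-1.2 -0.5  0.6] q [-16.  26. 100.  -0.  55.  75.]
wrist tray [   80     0   385   239 48205] ((581.6826171875, -33.337196350097656), (180.01901245117188, 125.10116577148438), 84.24317932128906)
[[510.0, -117.0], [635.0, -129.0], [653.0, 50.0], [528.0, 62.0]]
dish 0.61 ((591.0125732421875, -30.77979278564453), 41.664268493652344)
scene tray [ 260  194   69   32 1439] ((588.2567138671875, -31.088401794433594), (178.60682678222656, 135.84449768066406), 84.08273315429688)
[[511.0, -113.0], [647.0, -127.0], [665.0, 51.0], [530.0, 65.0]]
```

View pics/wrist3.png

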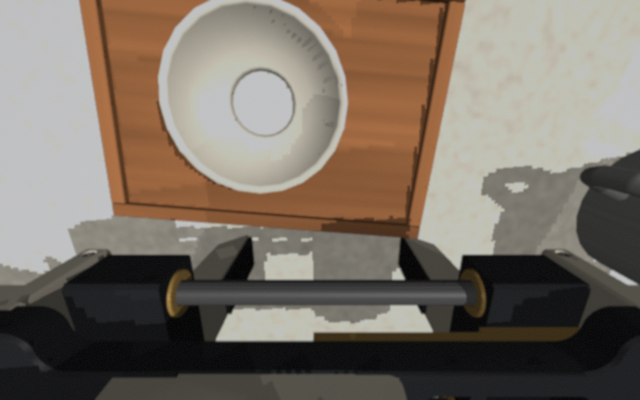

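The tray is now about 5° from square, with its near side from (113,205) to (420,230). The contact is left of the tray's centre, so I'll back off, re-centre the gripper behind the tray and push it flush.

Emit:
send_rows(
  deltas=[
    {"claw": 1,"dx": 0,"dy": -4,"dz": 0,"yaw": 0},
    {"claw": 1,"dx": 0,"dy": -6,"dz": 0,"yaw": 0},
    {"claw": 1,"dx": 0,"dy": 0,"dz": -10,"yaw": 0},
    {"claw": 1,"dx": 0,"dy": 0,"dz": -12,"yaw": 0},
    {"claw": 1,"dx": 0,"dy": 0,"dz": -7,"yaw": 0},
    {"claw": 1,"dx": 0,"dy": 4,"dz": 0,"yaw": 0},
    {"claw": 1,"dx": 0,"dy": 4,"dz": 0,"yaw": 0},
    {"claw": 1,"dx": 0,"dy": 3,"dz": 0,"yaw": 0},
    {"claw": 1,"dx": 0,"dy": 3,"dz": 0,"yaw": 0},
    {"claw": 1,"dx": 0,"dy": 3,"dz": 0,"yaw": 0},
    {"claw": 1,"dx": 0,"dy": 3,"dz": 0,"yaw": 0},
    {"claw": 1,"dx": 0,"dy": 3,"dz": 0,"yaw": 0},
    {"claw": 1,"dx": 0,"dy": 3,"dz": 0,"yaw": 0},
    {"claw": 1,"dx": 0,"dy": 3,"dz": 0,"yaw": 0},
    {"claw": 1,"dx": 0,"dy": 3,"dz": 0,"yaw": 0},
    {"claw": 1,"dx": 0,"dy": 3,"dz": 0,"yaw": 0},
    {"claw": 1,"dx": 0,"dy": 3,"dz": 0,"yaw": 0},
    {"claw": 1,"dx": 0,"dy": 3,"dz": 0,"yaw": 0},
    {"claw": 1,"dx": 0,"dy": 3,"dz": 0,"yaw": 0},
    {"claw": 1,"dx": 0,"dy": 2,"dz": 0,"yaw": 0},
  ],
)

```text
t: 9.1
position: [539.8, -33.0, 104.2]
eef_rot: [48.5, 90.0, -42.5]
force: [-1.4, -0.8, -0.9]
finger_gap: 92.1
```

```bash
python3 look.py 4 wrist scene
```

```text
t 9.1 pos [539.8 -33.  104.2] z axis [-0.018 -1.     0.   ] world turn 0.02 -> yaw(rad) about tool x (down) -0.0004
tool shift (current axes) [ 0.2 58.6 25.9] force [-1.4 -0.8 -0.9] q [-12.  29.  94.  -0.  57.  79.]
wrist tray [  122     0   383   241 52342] ((611.1647338867188, -28.68609619140625), (180.23251342773438, 124.8814468383789), 89.02537536621094)
[[547.0, -118.0], [672.0, -120.0], [675.0, 60.0], [550.0, 62.0]]
dish 0.91 ((619.6293334960938, -25.201135635375977), 41.75858688354492)
scene tray [ 262  200   69   33 1521] ((619.3895263671875, -26.113128662109375), (179.60385131835938, 134.6359100341797), 89.67890167236328)
[[552.0, -116.0], [686.0, -116.0], [687.0, 63.0], [553.0, 64.0]]
dish 0.56 ((622.51708984375, -23.181373596191406), 42.3665771484375)
```

View pics/wrist4.png

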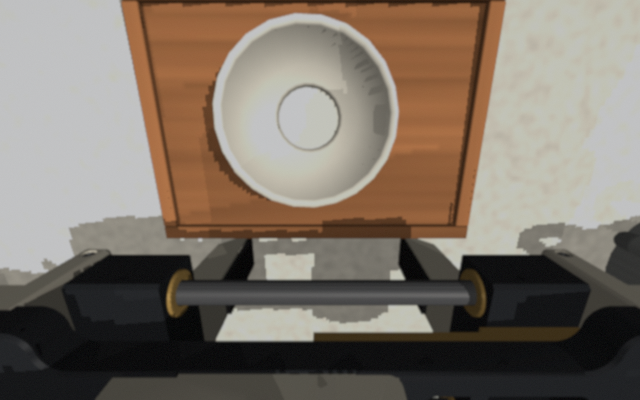

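The tray now sits flush on both fingers: its long side is at 89.0° and the edge direction is 88.98°. About 58 mm remain, so I'll push 50 and measure the overhang.

Emit:
send_rows(
  deltas=[
    {"claw": 1,"dx": 0,"dy": 2,"dz": 0,"yaw": 0},
    {"claw": 1,"dx": 0,"dy": 3,"dz": 0,"yaw": 0},
    {"claw": 1,"dx": 0,"dy": 3,"dz": 0,"yaw": 0},
    {"claw": 1,"dx": 0,"dy": 3,"dz": 0,"yaw": 0},
    {"claw": 1,"dx": 0,"dy": 3,"dz": 0,"yaw": 0},
    {"claw": 1,"dx": 0,"dy": 3,"dz": 0,"yaw": 0},
    {"claw": 1,"dx": 0,"dy": 3,"dz": 0,"yaw": 0},
    {"claw": 1,"dx": 0,"dy": 3,"dz": 0,"yaw": 0},
    {"claw": 1,"dx": 0,"dy": 3,"dz": 0,"yaw": 0},
    {"claw": 1,"dx": 0,"dy": 3,"dz": 0,"yaw": 0},
    {"claw": 1,"dx": 0,"dy": 3,"dz": 0,"yaw": 0},
    {"claw": 1,"dx": 0,"dy": 3,"dz": 0,"yaw": 0},
    {"claw": 1,"dx": 0,"dy": 3,"dz": 0,"yaw": 0},
    {"claw": 1,"dx": 0,"dy": 3,"dz": 0,"yaw": 0},
    {"claw": 1,"dx": 0,"dy": 3,"dz": 0,"yaw": 0},
    {"claw": 1,"dx": 0,"dy": 3,"dz": 0,"yaw": 0},
    {"claw": 1,"dx": 0,"dy": 2,"dz": 0,"yaw": 0},
    {"claw": 1,"dx": 0,"dy": 1,"dz": 0,"yaw": 0},
    {"claw": 1,"dx": 0,"dy": 0,"dz": 0,"yaw": 0},
  ],
)

```text
t: 11.2
position: [589.8, -33.9, 104.1]
eef_rot: [77.2, 90.0, -13.9]
force: [-0.8, 0.5, -0.5]
finger_gap: 91.8
```

```bash
python3 look.py 5 wrist scene side
cat > edge.py <<'E'
import sys
from meas import *
tag=sys.argv[1]; n="scene"
im=cv2.imread(f"pics/{n}{tag}.png"); K,t0,Rm=pose(n)
g=im.astype(float)
def ray(u,v,z):
    d=Rm@np.array([(u-K[0,2])/K[0,0],-(v-K[1,2])/K[1,1],-1]); s=(z-t0[2])/d[2]; return t0+s*d
# shelf far top edge: along columns, top surface (bright) -> front face; subpixel max gradient near predicted row
out=[]
W=world(n,np.load(f"{n}{tag}.npy"))
for y in list(range(-400,-140,10))+list(range(90,400,10)):
    u,v=proj(n,[698+0.018*y,y,100])[0]; u=int(round(u)); r=np.arange(int(v)-6,int(v)+7)
    col=g[r,u].mean(1); gr=np.diff(col); k=np.argmin(gr)
    if 0<k<len(gr)-1:
        a,b,c=gr[k-1:k+2]; off=0.5*(a-c)/(a-2*b+c) if a-2*b+c else 0
        out.append(ray(u,r[k]+0.5+off,100)[:2])
out=np.array(out); f=np.polyfit(out[:,1],out[:,0],1); res=out[:,0]-np.polyval(f,out[:,1]); ok=abs(res)<3; f=np.polyfit(out[ok,1],out[ok,0],1)
print("edge fit",f,np.degrees(np.arctan(f[0])),ok.sum(),len(ok),np.std(res[ok]))
E
python3 edge.py 5; python3 edge.py 0
```

```text
t 11.2 pos [589.8 -33.9 104.1] z axis [-0.018 -1.     0.   ] world turn 0.02 -> yaw(rad) about tool x (down) -0.0004
tool shift (current axes) [ 0.1  8.7 25.9] force [-0.8  0.5 -0.5] q [-11.  33.  86.  -0.  61.  80.]
wrist tray [  121     0   385   240 52440] ((660.719482421875, -29.361717224121094), (181.15179443359375, 124.67198181152344), 88.98806762695312)
[[597.0, -119.0], [721.0, -121.0], [725.0, 60.0], [600.0, 62.0]]
dish 0.71 ((669.5364379882812, -26.10825538635254), 41.7274284362793)
scene tray [ 260  210   73   36 1716] ((667.921630859375, -27.18958282470703), (179.82200622558594, 134.29627990722656), 89.156982421875)
[[599.0, -116.0], [734.0, -118.0], [736.0, 62.0], [602.0, 64.0]]
dish 0.95 ((670.5485229492188, -21.128950119018555), 43.86265563964844)
side tray [252 160  37  26 472] ((666.281005859375, 26.24412727355957), (77.98299407958984, 138.65565490722656), 84.96748352050781)
[[594.0, -7.0], [732.0, -19.0], [739.0, 59.0], [601.0, 71.0]]
edge fit [1.81089843e-02 6.99725809e+02] 1.0374549730785922 55 55 0.6805230680959606
edge fit [1.80764220e-02 6.99201422e+02] 1.0355899036296892 57 57 0.6534583658603743
```

View pics/scene5.png

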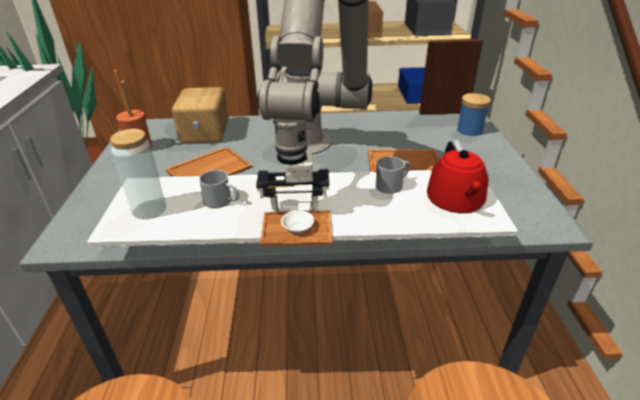

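View pics/wrist5.png

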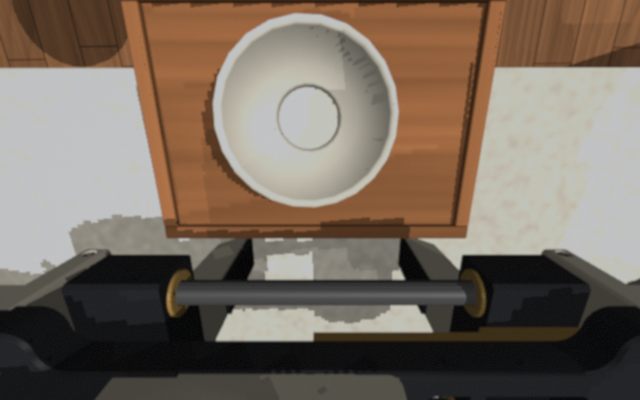

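The scene and wrist views show the tray overhanging and looking square. The wrist camera sees the shelf edge at row ~67 on both sides of the tray, so I'll measure the edge against the tray in that same picture.

```bash
cat > wedge.py <<'E'
import sys
from meas import *
tag=sys.argv[1]; n="wrist"
im=cv2.imread(f"pics/{n}{tag}.png"); K,t0,Rm=pose(n); g=im.astype(float).mean(2)
def ray(u,v,z):
    d=Rm@np.array([(u-K[0,2])/K[0,0],-(v-K[1,2])/K[1,1],-1]); s=(z-t0[2])/d[2]; return t0+s*d
def scan(cols,lo,hi,z,sgn,ch=None):
    out=[]
    G=g if ch is None else im[...,ch].astype(float)
    for u in cols:
        gr=sgn*np.diff(G[lo:hi,u]); k=np.argmax(gr)
        if 0<k<len(gr)-1:
            a,b,c=gr[k-1:k+2]; out.append(ray(u,lo+k+0.5+0.5*(a-c)/(a-2*b+c),z)[:2])
    out=np.array(out); 
    for _ in range(3):
        f=np.polyfit(out[:,1],out[:,0],1); r=abs(out[:,0]-np.polyval(f,out[:,1])); out=out[r<max(1,2*np.median(r))]
    return f,len(out)
row=int(sys.argv[2])
fe,ne=scan(list(range(10,110,4))+list(range(510,630,4)),row-10,row+10,100,1)
print("edge x=a y+b",fe,np.degrees(np.arctan(fe[0])),ne,"at y=-29:",np.polyval(fe,-29))
r2=int(sys.argv[3])
for z in (110,):
    ft,nt=scan(range(200,440,4),r2-10,r2+12,z,1 if 0 else float(sys.argv[4]),0)
    print("near rim",ft,np.degrees(np.arctan(ft[0])),nt,np.polyval(ft,-29), "overhang",np.polyval(ft,-29)+130-np.polyval(fe,-29))
E
python3 wedge.py 5 67 238 1
python3 - <<'E'
import cv2;im=cv2.imread('pics/wrist5.png');print(im[55:80:3,60].tolist(),im[224:246:2,300].tolist())
E
```

```text
edge x=a y+b [1.72161389e-02 6.95906486e+02] 0.9863146611558747 55 at y=-29: 695.4072182145519
near rim [1.87230431e-02 6.01323311e+02] 1.0726260217238386 58 600.7803428654782 overhang 35.37312465092634
[[39, 59, 85], [37, 56, 81], [43, 65, 93], [61, 91, 132], [112, 129, 148], [193, 194, 193], [195, 194, 192], [194, 193, 192], [195, 193, 193]] [[42, 67, 104], [40, 64, 98], [53, 87, 132], [53, 85, 129], [37, 59, 91], [32, 52, 81], [36, 53, 79], [137, 147, 150], [179, 187, 187], [128, 136, 139], [112, 121, 124]]
```

The overhang is now 34–35 mm in both cameras and the angle error is under 0.1°. I'll push 5 mm more, then back away.

Emit:
send_rows(
  deltas=[
    {"claw": 1,"dx": 0,"dy": 1,"dz": 0,"yaw": 0},
    {"claw": 1,"dx": 0,"dy": 2,"dz": 0,"yaw": 0},
    {"claw": 1,"dx": 0,"dy": 1.5,"dz": 0,"yaw": 0},
    {"claw": 1,"dx": 0,"dy": 0.8,"dz": 0,"yaw": 0},
    {"claw": 1,"dx": 0,"dy": 0,"dz": 0,"yaw": 0},
    {"claw": 1,"dx": 0,"dy": 0,"dz": 0,"yaw": 0},
  ],
)

```text
t: 12.1
position: [595.0, -34.0, 104.2]
eef_rot: [73.1, 90.0, -17.9]
force: [-0.8, -0.2, -0.4]
finger_gap: 92.1
```

```bash
python3 look.py 6 wrist scene; for r in 72 76 80; do python3 wedge.py 6 $r 238 1; done; python3 edge.py 6
```

```text
t 12.1 pos [595.  -34.  104.2] z axis [-0.018 -1.     0.   ] world turn 0.02 -> yaw(rad) about tool x (down) -0.0003
tool shift (current axes) [ 0.2  3.5 26. ] force [-0.8 -0.2 -0.4] q [-11.  34.  85.  -0.  61.  80.]
wrist tray [  121     0   385   240 52437] ((666.049072265625, -29.22735595703125), (180.84280395507812, 124.65740966796875), 88.82718658447266)
[[602.0, -118.0], [727.0, -121.0], [730.0, 60.0], [606.0, 62.0]]
dish 0.6 ((674.7748413085938, -26.321237564086914), 41.857757568359375)
scene tray [ 260  212   73   35 1739] ((673.094482421875, -26.958053588867188), (181.08985900878906, 134.85711669921875), 87.9543228149414)
[[602.0, -115.0], [737.0, -120.0], [744.0, 61.0], [609.0, 66.0]]
dish 0.85 ((675.188232421875, -23.217479705810547), 42.65092849731445)
edge x=a y+b [1.78358683e-02 6.95966586e+02] 1.0218116325026958 55 at y=-29: 695.4493453844007
near rim [1.90646806e-02 6.06627456e+02] 1.0921934258850814 58 606.0745805516357 overhang 40.62523516723502
edge x=a y+b [1.78358683e-02 6.95966586e+02] 1.0218116325026958 55 at y=-29: 695.4493453844007
near rim [1.90646806e-02 6.06627456e+02] 1.0921934258850814 58 606.0745805516357 overhang 40.62523516723502
edge x=a y+b [1.78358683e-02 6.95966586e+02] 1.0218116325026958 55 at y=-29: 695.4493453844007
near rim [1.90646806e-02 6.06627456e+02] 1.0921934258850814 58 606.0745805516357 overhang 40.62523516723502
edge fit [1.79926728e-02 6.99734736e+02] 1.0307929869875816 55 55 0.6480819085664689
```

The overhang is 40.6 mm by the wrist camera and about 39 mm by the scene camera, and the angle error is about 0.1°. I'll back off gently, then lift clear.

Emit:
send_rows(
  deltas=[
    {"claw": 1,"dx": 0,"dy": -2,"dz": 0,"yaw": 0},
    {"claw": 1,"dx": 0,"dy": -5,"dz": 0,"yaw": 0},
    {"claw": 1,"dx": 0,"dy": -10,"dz": 0,"yaw": 0},
    {"claw": 1,"dx": 0,"dy": -20,"dz": 0,"yaw": 0},
    {"claw": 1,"dx": 0,"dy": -25,"dz": 0,"yaw": 0},
    {"claw": 1,"dx": -10,"dy": -20,"dz": 0,"yaw": 0},
    {"claw": 1,"dx": -20,"dy": -20,"dz": 0,"yaw": 0},
    {"claw": 1,"dx": -25,"dy": -20,"dz": 0,"yaw": 0},
    {"claw": 1,"dx": -25,"dy": -20,"dz": 0,"yaw": 0},
    {"claw": 1,"dx": -25,"dy": -10,"dz": 0,"yaw": 0},
    {"claw": 1,"dx": -15,"dy": 0,"dz": 0,"yaw": 0},
    {"claw": 1,"dx": 0,"dy": 0,"dz": 0,"yaw": 0},
    {"claw": 1,"dx": 0,"dy": 0,"dz": 0,"yaw": 0},
  ],
)

```text
t: 13.6
position: [442.6, -31.2, 223.8]
eef_rot: [50.4, 90.0, -40.6]
force: [-0.3, 0.6, -0.4]
finger_gap: 91.5
```

```bash
python3 look.py 7 wrist scene side; python3 edge.py 7
python3 - <<'E'
from h import *
for n in ["scene"]:
    d=np.load("scene7.npy"); W=world(n,d); 
    for lab in ["mug_a","kettle","jar"]:
        for r in cams.regions_of(n,lab):
            Q=W[r["region"]&np.isfinite(W[...,2])]; hi=np.percentile(Q[:,2],98)
            print(lab,r["rect"],np.round(cv2.minEnclosingCircle(Q[Q[:,2]>hi-8][:,:2].astype(np.float32))[0]))
E
```

```text
t 13.6 pos [442.6 -31.2 223.8] z axis [-0.018 -1.     0.   ] world turn 0.03 -> yaw(rad) about tool x (down) -0.0005
tool shift (current axes) [119.9 155.9  26. ] force [-0.3  0.6 -0.4] q [-14.  11.  99.  -0.  69.  77.]
wrist tray [ 212    0  214   14 2961] ((609.5911865234375, -28.253196716308594), (178.17739868164062, 10.764594078063965), 89.05718994140625)
[[603.0, -117.0], [614.0, -117.0], [616.0, 61.0], [606.0, 61.0]]
scene tray [ 260  212   73   36 1747] ((674.1903076171875, -26.996353149414062), (179.95713806152344, 133.67173767089844), 88.70263671875)
[[605.0, -115.0], [739.0, -118.0], [743.0, 61.0], [609.0, 64.0]]
dish 0.74 ((676.34423828125, -23.140487670898438), 43.04425811767578)
side tray [251 148  63  37 900] ((670.465087890625, -29.471519470214844), (185.07310485839844, 138.3936004638672), 88.47998809814453)
[[599.0, -120.0], [737.0, -124.0], [742.0, 61.0], [604.0, 65.0]]
dish 0.65 ((672.8607788085938, -27.828144073486328), 43.80778884887695)
edge fit [1.80826294e-02 6.99245066e+02] 1.0359454465398064 57 57 0.652988807919975
mug_a [371.2, 154.7, 34.7, 38.2] [486. 244.]
mug_a [199.2, 170.0, 38.1, 40.3] [ 527. -256.]
kettle [425.6, 136.9, 61.7, 76.6] [538. 423.]
jar [113.8, 127.0, 52.0, 92.8] [ 559. -438.]
jar [275.3, 212.2, 37.1, 19.5] [676. -23.]
```

View pics/wrist7.png

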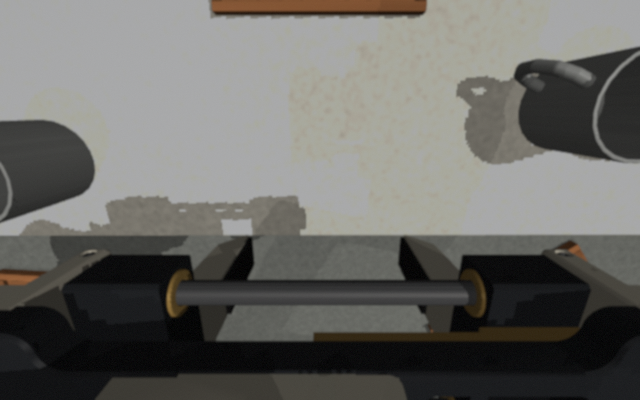

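View pics/side7.png

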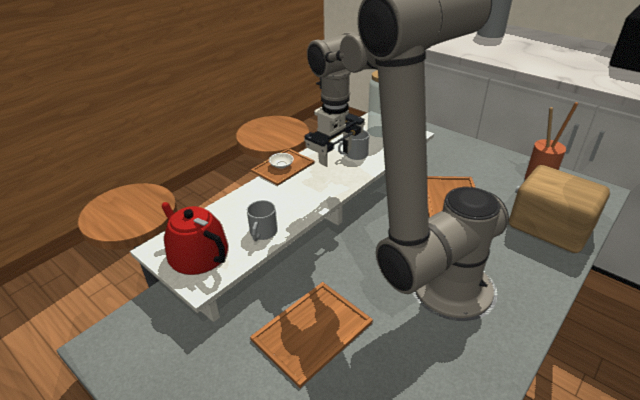

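The tray stayed put when the arm withdrew. The scene camera puts its overhang at about 40.5 mm, with the near side 0.1–0.5° from square to the edge. The arm is at z ≈ 224 and touching nothing, and the mugs, kettle and jar are where they were. I'm handing the job in.

```bash
python3 -c "
from workcell import manip; print(manip.job_done())"
```

```text
the job is handed in; nothing more can be done
None
```

I pushed the tray, with the dish riding on it, out past the shelf's far edge, and it now overhangs by about 40 mm and lies square. I used the two open fingers against its near rim. That turned the tray from about 20° off until it sat flush against both fingers. I re-centred the gripper once on the way, then backed off and lifted clear. The job was handed in at about 14 s on the robot's clock.

**Last checks:**
- **Overhang:** the wrist camera gave 40.6 mm just before I backed off, and the scene camera gave about 40.5 mm after. The cameras disagreed by 3–4 mm on where the edge lies in the world, so I used the overhang measured within each picture. Scene readings varied by 1–2 mm, and one before release gave about 39 mm.
- **Squareness:** the wrist camera put the tray within about 0.1° of the edge. The coarser scene and side fits after release were 0.3° and 0.5° off, and one scene reading before release was 1° off.
- **Dish:** it is still on the tray near its middle, and I did not touch it.
- **Mugs, kettle and jar:** the mugs and jar measured within about 3 mm of where they started. The kettle read 6 mm off, but that is a rough fit to its lid and nothing came near it.
- **Robot:** every wrist force reading I saw was under about 2 N. The arm ended clear at z ≈ 224 mm.

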